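Hold a kiln control box's inspection cover at the set pointer

TASK

Unlock the inspection cover of the kiln's control box: with the flat-bladed key, and not with the fingers, turn the slotted screw a full quarter turn anticlockwise so that its tongue clears the cover, and stand the key back in its holder. Then lift the cover by its bar until it lines up with the pointer on the quadrant, and finish while holding it there against its weight so that the inside can be inspected: do not let go. Leave the pointer as it is set, and leave the mug, the jar and the bowl alone.

Things in the scene. Friction and masses are not known exactly. Their poses are not given: they have to be found in the camera images.
- box: Grey steel control box lying on its back, fixed to the bench, 80 mm high. Origin on the bench; spans x -80 to +120, y -130 to +130 mm of it, its -x side to the robot. Top open in the middle under the cover. Cover hinge at the far side (x = +90); screw on the rim at the robot's right (x -40, y -104); upright quadrant with the pointer on the left rim (y = +104).
- cover (a joint): Angle of the cover: 0 shut (level), grows as its near edge rises, stop at 1.4. It falls shut by its own weight (about 0.6 kg) from any angle when let go. The screw's tongue blocks it until the screw is turned.
- cover_hinge (a point): Point on the hinge axis in the middle of the cover, 83 mm above the bench; the axis runs along this frame's y, and the frame turns with the cover. The aluminium cover is 160 by 160 by 3 mm.
- cover_bar (a point): Middle of the cover's lift bar: round, dark steel, 12 mm thick, 100 mm along the cover's y, bent legs at its ends. Cover frame (from the hinge): x -200, z +22 mm, so 40 mm beyond the cover's near edge; 105 mm above the bench when shut. Pinch it from above across its length; it turns between the pads like an axle. Axes turn with the cover: x along the cover towards the hinge, z its upper side.
- pointer (a joint): Angle of the set pointer, in the same sense and about the same axis as the cover (0 level, larger is higher): the cover is to be brought to this value. Differs every time, about 0.55 to 0.95 rad. The pointer is stiff but can be pushed out of place.
- pointer_tip (a point): Tip of the dark steel pointer, 135 mm from the hinge axis, outside the quadrant (box y = +110 mm); x points along the pointer to the hinge axis. The quadrant is an upright aluminium arc of 115 mm radius about the hinge with a tick every 10 degrees, its top 205 mm above the bench; a small pin on the cover's left edge runs along it.
- screw (a joint): Turn of the captive screw: starts at 0 to 0.15 with its tongue over the cover's edge; grows anticlockwise seen from above to a stop at 1.57, where the tongue points to the robot's side of the box. The cover is free above about 1.1; open counts from 1.3. Friction torque about 0.12 N m; it stays where it is left.
- screw_slot (a point): Centre of the screw head's top, on its vertical axis, 96 mm above the bench. Head 32 mm across with a slot 8 mm wide, 10 mm deep, open at both ends. The slot runs along this frame's y, which turns with the screw (y is also the way the tongue points).
- key: Loose key, 0.10 kg, upright in its holder, blade down. Origin at the middle of the blade's tip, z up to the handle. Steel blade 5 mm thick (x), 24 mm wide (y), 16 mm long, the last 5 mm only 3 by 22 mm; wooden handle 18 mm thick (x), 38 mm wide (y), from 16 to 66 mm above the tip. Grip it across the 18 mm.
- holder_mouth (a point): Centre of the hole's mouth in the key's holder, a fixed wooden block 70 (x) by 80 (y) by 26 mm high; the mouth is in its top face. Upright through hole 11 mm in x by 30 mm in y of this frame. The key's blade goes in and the handle's shoulders rest on the top face, the blade's tip 16 mm below the mouth.
- mug: Bystander: clay-coloured mug, 80 mm across, 85 mm high; origin at the middle of its underside.
- jar: Bystander: white lidded jar, 72 mm across, 100 mm high; origin at the middle of its underside.
- bowl: Bystander: terracotta bowl, 100 mm across, 50 mm high; origin at the middle of its underside.
Mind the look-alikes: they are no part of the job. There is more than one size of the key; the one meant has the size given above.

How it is judged (in metres and radians):
On the way, in this order (a step that is already met when the one before it is completed fails the run):
1. the screw has been turned to its open position with the key, the cover still down (value of joint screw above 1.3 rad and value of joint cover below 0.1 rad), for 0.1 s.
2. the key stands in its holder again, let go, the cover still down (horizontal distance between key and holder_mouth below 0.01 m and angle between key's own z axis and vertical below 0.15 rad and z of key in the frame of holder_mouth below -0.008 m and linear speed of key below 0.03 m/s and contact force between the fingers and key below 0.1 N and value of joint cover below 0.1 rad), for 0.2 s.
At the end, for the whole second after the job is handed in: The cover stands within 0.07 rad (4 degrees) of the pointer, at rest, carried by the gripper's fingers; the screw is past 1.3 rad; the key stands upright in its holder (within 10 mm of its middle, blade at least 8 mm in), at rest and let go (angle between the x axis of cover_bar and the x axis of pointer_tip, either way round below 0.07 rad and contact force between the fingers and cover above 0.3 N and velocity of joint cover between -0.05 and 0.05 rad/s and value of joint screw above 1.3 rad and horizontal distance between key and holder_mouth below 0.01 m and angle between key's own z axis and vertical below 0.15 rad and z of key in the frame of holder_mouth below -0.008 m and linear speed of key below 0.03 m/s and contact force between the fingers and key below 0.1 N); the arm keeps its last pose, push and grip.
It fails at once if the fingers or the arm push on the screw (contact force between any of the fingers, the arm and screw above 2 N).
It fails at once if the pointer is pushed out of its setting (distance of pointer_tip from where it was at the start of the episode above 0.006 m).
It fails at once if the mug, jar or bowl is shifted (distance of any of mug, jar, bowl from where it was at the start of the episode above 0.015 m).
It also fails if it takes over 72 s, if anything falls off the work surface, if the arm or the gripper's body presses on something with over 40 N, if the wrist force passes 120 N, or if a joint passes its speed limit or range.

ROBOT

A 6-joint arm with a two-finger parallel gripper is mounted at the origin on the work surface. World frame = base frame: x ahead of the robot, y to its left, z up, the work surface at z = 0. Lengths are in mm, angles in degrees, forces in N, time in s.
With the tool pointing down it reaches from about 300 to 850 mm from the base axis. Payload 4.2 kg.
Tool frame: the origin (TCP) lies at the very end of the fingers, on their centre line; the grasp point (between the pads) lies 19 mm behind it (env.grip_point_offset is the distance from the TCP to the grasp point, in mm); z points along the fingers, y is the line along which they close (so a half turn about z gives the same grasp; the last joint's range is limited). The gripper opens to 91 mm and grips with 3 to 60 N. Pads are 32 mm wide; open, the fingers measure 118 mm over their backs; the gripper's body (76 mm by 178 mm) begins 60 mm behind the grasp point.
Start: joints at [64.572, 18.312, 89.639, -0, 72.044, -1.146], TCP at [236.46, 524.147, 213.976] pointing down, gripper open.
Joint ranges: [-177.97, 177.97], [-48.28, 115.42], [12.27, 149.76], [-77.06, 257.06], [2.81, 150.46], [-146.56, 146.56]. Speed limits (degrees/s): [147.25, 147.25, 180, 180, 180, 180].

INTERFACE

Orientations are given as [roll, pitch, yaw] about the fixed x, y, z axes, in that order (R = Rz(yaw) Ry(pitch) Rx(roll)).
In Python, from workcell import env gives the robot as it stands. The module is installed in compiled form; this text tells all that it offers.
- The arm moves only by the tool arm_command, never from a script. Its argument "rows" is a list of rows, each an object with "delta_pos": the shift along the tool's x, y, z in mm, a list of three; "roll": the turn about the tool's z in units of 5 degrees (1.0 is 5 degrees); "jaw": the opening in per cent of the stroke, from 0 (shut) to 100 (fully open). A call has 1 to 20 rows; each row is the pose to reach, as a shift and turn from the pose commanded when the call began, along the tool's axes at that moment; what a row does not reach only later rows make up. A row lasts 1/12 s, in which the tool goes at most 41.7 mm and 7.16 degrees, less where a joint would pass 70% of its speed; a pose out of reach is approached as far as the arm can. A call with a gripper value outside its range is refused whole. The fingers move at their own pace and stop on an object; "squeeze" is the grip in N (left out, the last holds). Time passes only in rows, so rows that repeat a pose let the fingers close. It gives the time, the measured TCP pose, the force, the opening and the grip force at its end, in the units of the state.
- env.state(): the state, without advancing time (a new reading comes with each control period).
- env.grab_frame(name): name is "scene" or "top"; returns a dict with "img" (400x640x3 uint8, blue, green, red), "z_map" (400x640 float32, mm along the optical axis (not along the pixel's ray), 0 where there is no reading), "fov_y" (degrees; the focal length in pixels is half the picture's height over the tangent of half this angle, whatever the lens; pixels are square), "cx", "cy" (the principal point, pixels), "R" (3x3) and "t" (3): a world point X has camera coordinates R X + t. Camera axes: x right, y down, z forward; pixel columns grow to the right and rows downward; lengths in mm; the calibration is good to about 2 mm. A picture is of the moment at which its call begins.
- env.job_done(): hands the job in; it is judged then, once.
The state is a dict: "time_s": time; "qpos": joint angles; "qvel": joint speeds; "effort": joint torques, N m; "ee_pos": TCP position; "ee_rot": TCP orientation; "force": force on the tool from outside, world axes, zero at the start; "torque": the same for the moment, N m; "gripper_width": finger opening in mm; "gripper_force": force on a finger pad.
Only numpy, scipy, OpenCV 4.12 (cv2) and the standard library are available. Lean on these libraries where they do the work, as an engineer would, in place of code of your own. Each camera call takes 0.05 s, during which the arm holds its last target. There are 200 camera calls.

## Working session

There is one attempt and no reset: what is moved stays moved. The work goes in short steps, Python scripts to look and compute and a tool call to move; the robot and the scene stay as the last step left them, time stands still between calls to the robot, and variables do not carry over. Pictures are saved under pics/ and viewed, at most 10 in all, crops included, and the job is handed in when it is done.

Besides the shell and the picture viewer there is one more tool, called as name([rows], argument=value, ...), one row to a line, values as JSON. arm_command: Moves the arm, as the interface text tells. Its arguments: {"type":"object","properties":{"rows":{"type":"array"},"squeeze":{"type":"number"}},"required":["rows"]}

```bash
mkdir -p pics; cat > h.py <<'E'
import numpy as np, cv2
from workcell import env
def frame(n):
    f=env.grab_frame(n); h=f["img"].shape[0]
    f["f"]=h/2/np.tan(np.radians(f["fov_y"])/2); f["R"]=np.array(f["R"]); f["t"]=np.array(f["t"]); return f
def ray(f,u,v,z):
    d=f["R"].T@np.array([(u-f["cx"])/f["f"],(v-f["cy"])/f["f"],1]); c=-f["R"].T@f["t"]
    return c+d*(z-c[2])/d[2]
def dep(f,u,v):
    z=f["z_map"][int(v),int(u)]
    return f["R"].T@(np.array([(u-f["cx"])/f["f"]*z,(v-f["cy"])/f["f"]*z,z])-f["t"])
def cloud(f):
    v,u=np.mgrid[:400,:640]; z=f["z_map"]
    p=np.stack([(u-f["cx"])/f["f"]*z,(v-f["cy"])/f["f"]*z,z],-1)
    return (p-f["t"])@f["R"]
def proj(f,X):
    c=f["R"]@np.array(X)+f["t"]; return c[:2]/c[2]*f["f"]+[f["cx"],f["cy"]]
E
python3 - <<'E'
from h import *
import pickle
for n in("top","scene"):
    f=frame(n); cv2.imwrite(f"pics/{n}0.png",f["img"]); pickle.dump(f,open(n+".pkl","wb")); print(n,-f["R"].T@f["t"],f["R"][2],f["f"])
print(env.state(),env.grip_point_offset)
E
```

```text
top [407.69526344  19.83181193 994.09986975] [ 0.17291697 -0.01861562 -0.98476047] 426.34460083063095
scene [1308.03672354 -129.79943962  608.66533604] [-0.80344662  0.13044632 -0.58091074] 397.201427786572
{'time_s': 0.1, 'qpos': array([ 6.45698283e+01,  1.83479588e+01,  8.96985173e+01, -2.01034030e-03,
        7.20433244e+01, -1.14573006e+00]), 'qvel': array([ 0.04267461, -0.091091  , -0.21466725, -0.00898135,  0.0205544 ,
       -0.066718  ]), 'effort': array([-1.43682704e-03, -4.13333917e+01, -2.32506573e+01,  7.27311848e-02,
        4.21538064e-02, -6.57496525e-05]), 'ee_pos': array([236.29685718, 523.71924793, 213.21063209]), 'ee_rot': array([-1.79910179e+02,  1.15462458e-04,  1.55716180e+02]), 'force': array([ 0.06249569,  0.44036441, -0.22800632]), 'torque': array([-0.02358301, -0.0020325 ,  0.00382764]), 'gripper_force': 0.0, 'gripper_width': 90.85337307169965} 18.8
```

View pics/top0.png

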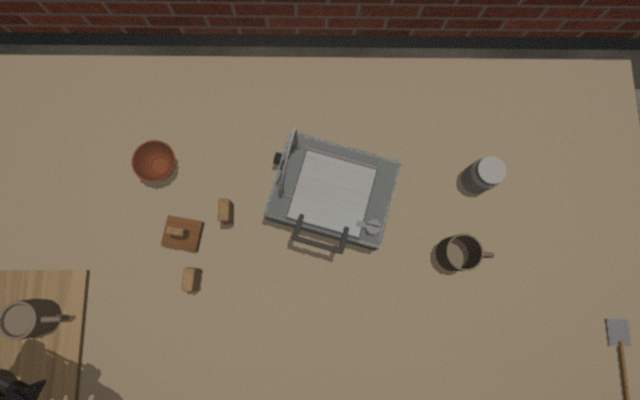

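View pics/scene0.png

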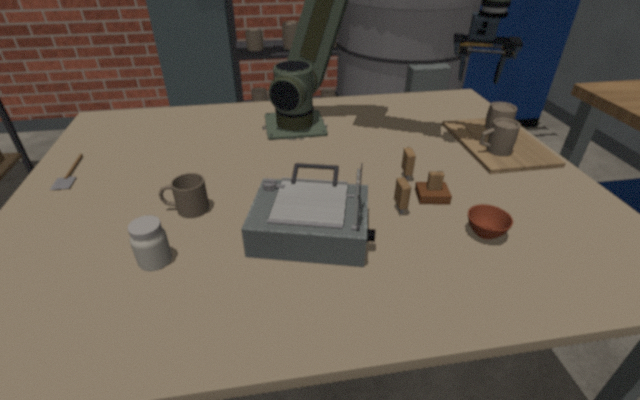

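Top view: the box is at about (335,190), with the bar at (318,243), screw (373,227) and quadrant (288,165). There are three key candidates: the one in the holder at (176,232), and free-standing blocks at (224,210) and (189,280). The description fits the one in the holder. I'll check it in a close crop and measure.

```bash
python3 - <<'E'
from h import *
import pickle
T=pickle.load(open("top.pkl","rb"));S=pickle.load(open("scene.pkl","rb"))
a=cv2.resize(T["img"][190:300,150:250],(400,440),interpolation=cv2.INTER_CUBIC)
b=cv2.resize(S["img"][140:230,380:470],(400,440),interpolation=cv2.INTER_CUBIC)
c=cv2.resize(T["img"][120:260,255:410],(443,400),interpolation=cv2.INTER_CUBIC) if 0 else None
cv2.imwrite("pics/c1.png",np.hstack([a,b]))
a=cv2.resize(T["img"][125:260,258:408],(400,360),interpolation=cv2.INTER_CUBIC)
b=cv2.resize(S["img"][150:265,240:390],(400,360),interpolation=cv2.INTER_CUBIC)
cv2.imwrite("pics/c2.png",np.hstack([a,b]))
for n,f in(("top",T),("scene",S)):
    P=cloud(f); hsv=cv2.cvtColor(f["img"],cv2.COLOR_BGR2HSV)
    for (u,v) in ([(176,232),(224,210),(189,280),(195,240)] if n=="top" else [(435,178),(408,155),(401,187),(433,193)]):
        print(n,u,v,dep(f,u,v).round(1),hsv[v,u])
    # elevated blobs
    m=((P[...,2]>15)&(f["z_map"]>0)&(P[...,0]>150)&(P[...,0]<800)&(abs(P[...,1])<450)).astype(np.uint8)
    k,l,st,ce=cv2.connectedComponentsWithStats(m)
    for i in range(1,k):
        if st[i,4]>40:
            q=P[l==i]; print(st[i],q.min(0).round(),q.max(0).round(),np.median(q,0).round())
E
```

```text
top 176 232 [498.3 306.5  76.4] [ 17 106 144]
top 224 210 [544.9 204.   85.1] [ 16 107 141]
top 189 280 [397.3 270.8  86.8] [ 16 107 146]
top 195 240 [485.3 278.7  25.7] [ 14 133 115]
[  263   127   139   127 11210] [ 452. -183.   15.] [729. 121. 207.] [588. -28.  83.]
[131 140  44  42 984] [615. 328.  15.] [712. 427.  55.] [678. 395.  35.]
[ 462  156   44   37 1196] [ 597. -405.   15.] [ 666. -339.  106.] [ 626. -362.   97.]
[218 198  16  26 381] [522. 194.  24.] [572. 218.  91.] [545. 202.  85.]
[ 160  215   43   37 1139] [461. 266.  15.] [542. 356.  80.] [499. 306.  27.]
[437 233  57  38 997] [ 417. -384.   15.] [ 496. -270.   89.] [ 455. -325.   63.]
[181 267  21  25 430] [375. 260.  25.] [425. 287.  92.] [399. 268.  85.]
[  9 384  29  16 320] [222. 429. 290.] [245. 450. 339.] [238. 440. 322.]
scene 435 178 [508.8 303.8  62.9] [ 16 122  88]
scene 408 155 [415.6 262.4  82.1] [ 16 114 119]
scene 401 187 [562.5 192.4  82.5] [ 14 109  91]
scene 433 193 [519.3 301.2  23.7] [ 13 143 109]
[453  34  11  22 158] [182. 426. 286.] [249. 450. 333.] [237. 440. 318.]
[401 148  15  28 322] [377. 257.  20.] [427. 283.  87.] [420. 265.  61.]
[ 241  163  135   99 9536] [ 455. -186.   15.] [729. 117. 205.] [649. -37.  79.]
[ 158  173   51   41 1364] [ 416. -389.   15.] [ 501. -274.   85.] [ 477. -316.   57.]
[415 172  37  29 724] [460. 262.  15.] [544. 355.  77.] [510. 302.  25.]
[394 178  17  32 429] [524. 190.  20.] [574. 215.  87.] [565. 197.  62.]
[ 467  205   46   34 1040] [614. 324.  15.] [713. 422.  51.] [653. 381.  35.]
[ 127  216   44   51 1663] [ 603. -414.   15.] [ 672. -342.  100.] [ 658. -372.   72.]
```

View pics/c1.png

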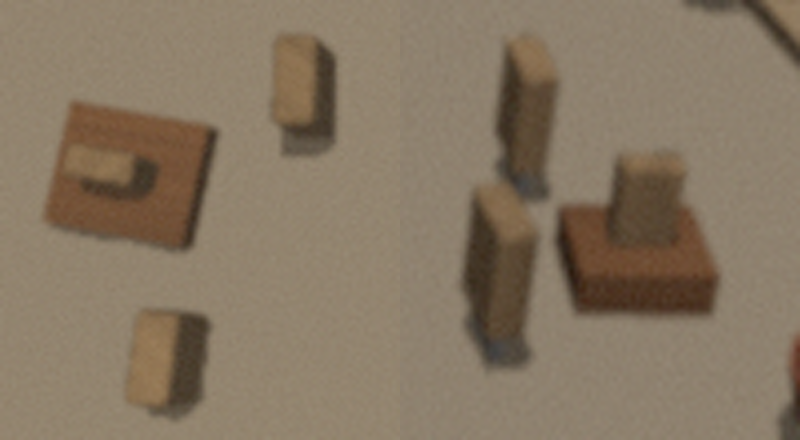

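View pics/c2.png

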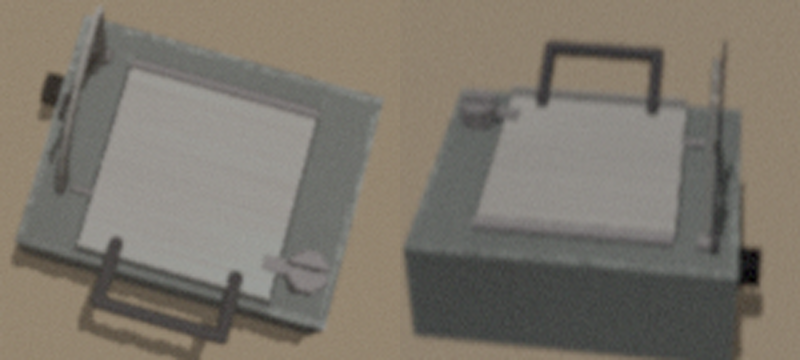

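Left crop: the holder key's top is at z≈76, matching 26+50, and it is short. The two others stand free and are taller (86) and wider, so they are the look-alikes. Right crop: the screw head shows its slot and a tongue towards the cover. Next I'll measure the poses.

```bash
cat > m.py <<'E'
from h import *
import pickle
T=pickle.load(open("top.pkl","rb"));S=pickle.load(open("scene.pkl","rb"))
def rect(q):
    r=cv2.minAreaRect(q[:,:2].astype(np.float32)); return r
for n,f in(("top",T),("scene",S)):
    P=cloud(f); x,y,z=P[...,0],P[...,1],P[...,2]; ok=f["z_map"]>0
    hsv=cv2.cvtColor(f["img"],cv2.COLOR_BGR2HSV)
    b=ok&(x>420)&(x<760)&(y>-210)&(y<150)
    print(n,"rim",rect(P[b&(abs(z-82)<5)]))
    h=ok&(x>440)&(x<560)&(y>240)&(y<370)
    print("holder",rect(P[h&(abs(z-25.5)<5)]),"mean z",np.median(z[h&(abs(z-25.5)<5)]))
    q=P[h&(z>70)]; print("keytop",rect(q),q.mean(0),len(q))
    s=b&(abs(z-96)<5)&(y<-60)&(x<600); q=P[s]; print("screw z96",len(q),q.mean(0) if len(q) else 0, rect(q) if len(q) else 0)
    d=b&(hsv[...,2]<70)&(z>95); q=P[d]; q=q[q[:,0]<520]; print("bar",len(q),q.mean(0) if len(q) else 0,rect(q) if len(q)>3 else 0)
    k=b&(hsv[...,2]<35); 
    l=cv2.connectedComponentsWithStats(k.astype(np.uint8))
    for i in range(1,l[0]):
        if l[2][i,4]>10:print("dark",l[2][i],np.median(P[l[1]==i],0).round())
E
python3 m.py
```

```text
top rim ((595.7984008789062, -30.964874267578125), (260.119140625, 200.59071350097656), 73.97188568115234)
holder ((502.41650390625, 311.28765869140625), (81.14938354492188, 70.03323364257812), 79.84984588623047) mean z 26.115677802485955
keytop ((502.3011474609375, 310.8743896484375), (37.780269622802734, 18.056285858154297), 80.35308074951172) [501.9466122  310.37841838  75.52828312] 151
screw z96 163 [ 507.26759227 -108.9183196    95.67293722] ((502.5118408203125, -96.55769348144531), (34.707359313964844, 72.45661926269531), 21.039087295532227)
bar 47 [483.53196077 -14.19757341 103.39002511] ((486.1402282714844, -0.13329696655273438), (109.75428009033203, 42.27738952636719), 76.13619232177734)
scene rim ((595.703125, -34.31193542480469), (260.0460205078125, 203.51315307617188), 74.11392974853516)
holder ((501.9598388671875, 308.0793151855469), (80.62892150878906, 73.95814514160156), 79.21092224121094) mean z 23.880133051626938
keytop ((504.8678283691406, 307.07940673828125), (36.4211540222168, 16.931568145751953), 74.11004638671875) [505.12616286 306.54547672  73.18665896] 64
screw z96 103 [ 508.92219437 -111.43803974   93.50656376] ((509.9653015136719, -96.31910705566406), (34.64124298095703, 75.29499816894531), 4.612660884857178)
bar 137 [480.9800874   -1.35377931 104.21756709] ((489.1980895996094, -2.8252792358398438), (105.29773712158203, 39.01532745361328), 76.09632110595703)
dark [368 230   6  10  52] [681.  88.  48.]
```

```bash
cat >> h.py <<'E'
BO=np.array([576.5,-27.1,0]);A=np.radians(-16);BR=np.array([[np.cos(A),-np.sin(A),0],[np.sin(A),np.cos(A),0],[0,0,1]])
def box(P): return (P-BO)@BR
def unbox(p): return BR@np.array(p)+BO
E
python3 - <<'E'
from h import *
import pickle
for n in("top","scene"):
    f=pickle.load(open(n+".pkl","rb")); B=box(cloud(f)); ok=f["z_map"]>0
    m=ok&(B[...,1]>90)&(B[...,1]<125)&(B[...,2]>92)&(abs(B[...,0]-20)<110)
    q=B[m]; r=np.hypot(90-q[:,0],q[:,2]-83); a=np.arctan2(q[:,2]-83,90-q[:,0]); g=f["img"][m].mean(1)
    print(n,len(q),np.percentile(r,[5,50,95,100]).round())
    s=r>116
    for i in np.where(s)[0][np.argsort(a[s])]: print(round(r[i]),round(a[i],3),q[i].round(),round(g[i]),np.argwhere(m)[i][::-1],end="; ")
    print()
    print(proj(f,unbox([90-135*np.cos(.75),110,83+135*np.sin(.75)])), [proj(f,unbox([90-r*np.cos(t),110,83+r*np.sin(t)])).round() for t in(.55,.95) for r in(115,135)])
f=pickle.load(open("top.pkl","rb"));a=cv2.resize(f["img"][120:210,262:322],(400,600),interpolation=cv2.INTER_CUBIC)
f=pickle.load(open("scene.pkl","rb"));b=cv2.resize(f["img"][155:245,340:400],(400,600),interpolation=cv2.INTER_CUBIC)
cv2.imwrite("pics/c3.png",cv2.convertScaleAbs(np.hstack([a,b]),alpha=1.6))
E
```

```text
top 314 [ 27. 120. 126. 136.]
122 0.076 [-32. 104.  92.] 71 [281 196]; 117 0.112 [-26. 103.  96.] 73 [282 193]; 122 0.114 [-31. 106.  97.] 74 [280 195]; 123 0.143 [-31. 104. 101.] 75 [281 195]; 117 0.174 [-25. 103. 103.] 70 [282 192]; 123 0.198 [-31. 106. 107.] 75 [280 194]; 123 0.204 [-30. 103. 108.] 76 [281 194]; 123 0.239 [-30. 106. 112.] 79 [280 193]; 123 0.252 [-29. 103. 114.] 75 [281 193]; 122 0.252 [-28. 106. 113.] 74 [280 192]; 122 0.266 [-28. 104. 115.] 75 [281 192]; 121 0.296 [-26. 104. 118.] 73 [281 191]; 123 0.314 [-27. 106. 121.] 77 [280 191]; 123 0.342 [-26. 106. 124.] 82 [280 190]; 117 0.352 [-20. 103. 123.] 75 [282 188]; 116 0.371 [-19. 104. 125.] 80 [282 187]; 124 0.376 [-26. 103. 129.] 81 [281 190]; 123 0.385 [-24. 104. 129.] 86 [281 189]; 123 0.409 [-23. 106. 132.] 89 [280 188]; 117 0.413 [-17. 104. 130.] 81 [282 186]; 123 0.414 [-22. 104. 132.] 89 [281 188]; 123 0.436 [-21. 106. 135.] 88 [280 187]; 122 0.439 [-21. 104. 135.] 90 [281 187]; 118 0.452 [-16. 104. 135.] 82 [282 185]; 123 0.465 [-20. 107. 138.] 90 [280 186]; 123 0.473 [-20. 105. 139.] 92 [281 186]; 122 
[... 7911 characters left out ...]
21 1.357 [ 64. 103. 201.] 116 [358 172]; 118 1.389 [ 69. 105. 199.] 109 [359 174]; 120 1.396 [ 69. 101. 202.] 119 [357 173]; 121 1.405 [ 70. 103. 202.] 118 [358 173]; 120 1.423 [ 72. 103. 202.] 123 [358 174]; 120 1.437 [ 74. 101. 202.] 122 [357 174]; 120 1.458 [ 76. 103. 202.] 116 [358 175]; 121 1.478 [ 79. 101. 203.] 116 [357 175]; 118 1.499 [ 82. 104. 200.] 109 [358 177]; 116 1.508 [ 83. 104. 199.] 106 [358 178]; 120 1.509 [ 83. 102. 203.] 109 [357 176]; 118 1.509 [ 83. 102. 201.] 112 [357 177]; 117 1.517 [ 84. 102. 199.] 111 [357 178]; 122 1.531 [ 85. 103. 205.] 111 [358 176]; 
[361.85304018 164.78807536] [array([361., 178.]), array([361., 169.]), array([361., 172.]), array([362., 162.])]
```

View pics/c3.png

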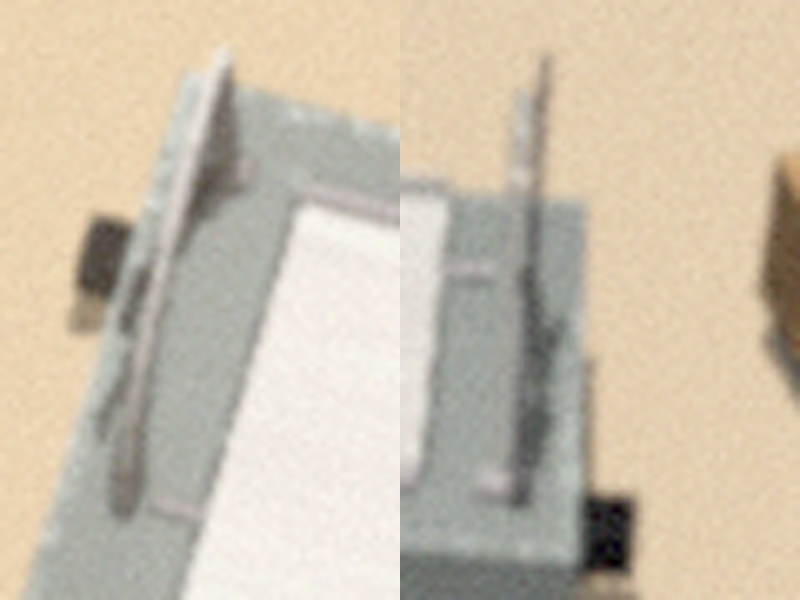

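The pointer angle is about 0.91 rad, with tip points at r≈135 in both views. The black block by the box is low on its side and not relevant. Moving above the key.

```bash
cat >> h.py <<'E'
def go(x,y,z,yaw):
    s=env.state(); p=np.array(s["ee_pos"]); c=np.radians(s["ee_rot"][2]); d=np.array([x,y,z])-p
    r=(s["ee_rot"][2]-yaw+180)%360-180
    print("delta",np.round([d[0]*np.cos(c)+d[1]*np.sin(c), d[0]*np.sin(c)-d[1]*np.cos(c), -d[2]],1),"roll",round(r/5,2),"t",s["time_s"],"pose",p.round(1),s["ee_rot"].round(2),s["gripper_width"],s["gripper_force"],s["force"].round(1))
E
python3 -c "
from h import *
go(502.7,309.5,130,79.8)"
```

```text
delta [-330.9  -85.7   83.2] roll 15.18 t 0.1 pose [236.3 523.7 213.2] [-179.91    0.    155.72] 90.85337307169965 0.0 [ 0.1  0.4 -0.2]
```

arm_command([
  {"delta_pos":[-331,-86,0],"roll":15.2,"jaw":50},
  {"delta_pos":[-331,-86,0],"roll":15.2,"jaw":50},
  {"delta_pos":[-331,-86,0],"roll":15.2,"jaw":50},
  {"delta_pos":[-331,-86,0],"roll":15.2,"jaw":50},
  {"delta_pos":[-331,-86,0],"roll":15.2,"jaw":50},
  {"delta_pos":[-331,-86,0],"roll":15.2,"jaw":50},
  {"delta_pos":[-331,-86,0],"roll":15.2,"jaw":50},
  {"delta_pos":[-331,-86,0],"roll":15.2,"jaw":50},
  {"delta_pos":[-331,-86,0],"roll":15.2,"jaw":50},
  {"delta_pos":[-331,-86,0],"roll":15.2,"jaw":50},
  {"delta_pos":[-331,-86,0],"roll":15.2,"jaw":50},
  {"delta_pos":[-331,-86,80],"roll":15.2,"jaw":50},
  {"delta_pos":[-331,-86,80],"roll":15.2,"jaw":50},
  {"delta_pos":[-331,-86,80],"roll":15.2,"jaw":50},
  {"delta_pos":[-331,-86,80],"roll":15.2,"jaw":50},
  {"delta_pos":[-331,-86,80],"roll":15.2,"jaw":50},
  {"delta_pos":[-331,-86,80],"roll":15.2,"jaw":50},
])

```text
time_s: 1.52
ee_pos: [504.3, 310.6, 136.5]
ee_rot: [179.8, -0.2, 79.7]
force: [0.7, -0.1, 0.9]
gripper_width: 46.0
gripper_force: 0.0
```

```bash
python3 -c "
from h import *
go(502.7,309.5,37,79.8)"
```

```text
delta [-1.4 -1.4 99.5] roll -0.02 t 1.5167 pose [504.3 310.6 136.5] [179.79  -0.18  79.72] 46.01566437376788 0.0 [ 0.7 -0.1  0.9]
```

arm_command([
  {"delta_pos":[-1,-1,32],"roll":0,"jaw":50},
  {"delta_pos":[-1,-1,64],"roll":0,"jaw":50},
  {"delta_pos":[-1,-1,97],"roll":0,"jaw":50},
  {"delta_pos":[-1,-1,97],"roll":0,"jaw":50},
  {"delta_pos":[-1,-1,97],"roll":0,"jaw":50},
  {"delta_pos":[-1,-1,97],"roll":0,"jaw":0},
  {"delta_pos":[-1,-1,97],"roll":0,"jaw":0},
  {"delta_pos":[-1,-1,97],"roll":0,"jaw":0},
  {"delta_pos":[-1,-1,97],"roll":0,"jaw":0},
  {"delta_pos":[-1,-1,97],"roll":0,"jaw":0},
  {"delta_pos":[-1,-1,97],"roll":0,"jaw":0},
  {"delta_pos":[-1,-1,97],"roll":0,"jaw":0},
], squeeze=40)

```text
time_s: 2.52
ee_pos: [502.2, 309.3, 38.4]
ee_rot: [179.9, -0.1, 79.7]
force: [-0.0, -0.5, 6.0]
gripper_width: 17.7
gripper_force: 40.0
```

```bash
python3 -c "
from h import *
go(502.7,309.5,137,79.8)"
```

```text
delta [  0.3   0.4 -98.6] roll -0.02 t 2.5167 pose [502.2 309.3  38.4] [ 1.7991e+02 -9.0000e-02  7.9710e+01] 17.6531410880065 40.001184940338135 [-0.  -0.5  6. ]
```

```bash
python3 -c "
from h import *
go(509.4,-116.1,185,78)
import pickle
f=pickle.load(open('top.pkl','rb'));B=box(cloud(f));m=(f['z_map']>0)&(abs(B[...,0]+40)<30)&(B[...,1]<-50)&(B[...,1]>-125)&(B[...,2]>89)
for (v,u) in np.argwhere(m): pass
q=B[m]; 
for lo in range(-122,-60,4):
  s=q[(q[:,1]>=lo)&(q[:,1]<lo+4)]
  if len(s): print(lo+2,len(s),s[:,0].min().round(1),s[:,0].max().round(1),s[:,0].mean().round(1),s[:,2].mean().round(1))
g=pickle.load(open('scene.pkl','rb'));B=box(cloud(g));m=(g['z_map']>0)&(abs(B[...,0]+40)<30)&(B[...,1]<-50)&(B[...,1]>-125)&(B[...,2]>89)
print('scene');q=B[m]
for lo in range(-122,-60,4):
  s=q[(q[:,1]>=lo)&(q[:,1]<lo+4)]
  if len(s): print(lo+2,len(s),s[:,0].min().round(1),s[:,0].max().round(1),s[:,0].mean().round(1),s[:,2].mean().round(1))
a=cv2.resize(f['img'][212:248,350:395],(400,320),interpolation=cv2.INTER_CUBIC)
b=cv2.resize(g['img'][172:202,255:300],(400,266),interpolation=cv2.INTER_CUBIC);b=cv2.copyMakeBorder(b,0,54,0,0,0)
cv2.imwrite('pics/c4.png',cv2.convertScaleAbs(np.hstack([a,b]),alpha=1.5))
"
```

```text
delta [-417.3   83.  -146.6] roll 0.34 t 2.5167 pose [502.2 309.3  38.4] [ 1.7991e+02 -9.0000e-02  7.9710e+01] 17.6531410880065 40.001184940338135 [-0.  -0.5  6. ]
-120 1 -33.5 -33.5 -33.5 94.2
-116 12 -52.0 -28.1 -39.2 94.9
-112 18 -56.2 -28.4 -41.5 95.9
-108 24 -56.2 -25.3 -41.4 95.7
-104 24 -56.1 -24.8 -41.1 95.7
-100 23 -56.6 -26.0 -41.6 95.4
-96 23 -55.7 -24.8 -39.9 96.0
-92 17 -52.5 -25.1 -40.6 95.5
-88 12 -50.9 -30.3 -40.9 94.9
-84 2 -44.9 -40.3 -42.6 89.8
-76 3 -69.4 -67.5 -68.3 92.9
-72 3 -69.1 -40.1 -59.2 90.8
-68 3 -69.9 -67.9 -68.7 93.6
-64 1 -69.1 -69.1 -69.1 94.7
-60 3 -69.8 -67.5 -68.5 94.0
scene
-120 9 -49.0 -32.9 -41.6 92.5
-116 9 -48.8 -27.3 -37.1 93.0
-112 15 -53.5 -22.1 -36.9 93.6
-108 13 -54.5 -21.7 -35.7 93.5
-104 15 -54.1 -21.9 -38.5 93.7
-100 15 -54.2 -21.3 -37.1 93.6
-96 15 -49.6 -25.7 -37.1 93.0
-92 9 -50.8 -26.1 -37.1 92.3
-88 5 -47.0 -31.7 -39.2 91.4
-80 1 -65.5 -65.5 -65.5 91.3
-76 1 -65.8 -65.8 -65.8 91.4
-72 1 -64.4 -64.4 -64.4 92.5
-68 2 -69.2 -66.6 -67.9 90.6
-64 1 -66.2 -66.2 -66.2 91.9
-60 3 -66.6 -66.4 -66.6 91.0
```

View pics/c4.png

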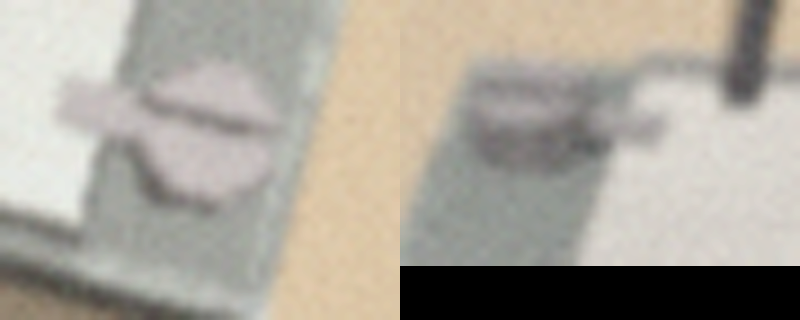

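The crop shows the slot in the screw head from (366,223) to (381,227) in the top image, with the tongue over the cover. I'll work out its angle.

```bash
python3 -c "
from h import *
import pickle
f=pickle.load(open('top.pkl','rb'))
def ang(a,b): d=a-b; return np.degrees(np.arctan2(d[1],d[0]))
print('slot',ang(ray(f,366.3,223.2,92),ray(f,380.9,226.6,92)))
L=lambda x,y:(350+x/8.89,212+y/8.89)
print('tongue top edge/bottom edge',ang(ray(f,*L(65,80),91),ray(f,*L(140,98),91)),ang(ray(f,*L(62,118),91),ray(f,*L(125,138),91)))
print('cover edge',ang(ray(f,*L(140,0),84),ray(f,*L(75,230),84)))
"
```

```text
slot 76.82474205063488
tongue top edge/bottom edge 76.4330911620811 72.28015748549174
cover edge -16.767717308078694
```

arm_command([
  {"delta_pos":[0,0,-40],"roll":0,"jaw":0},
  {"delta_pos":[0,0,-80],"roll":0,"jaw":0},
  {"delta_pos":[0,0,-120],"roll":0,"jaw":0},
  {"delta_pos":[0,0,-147],"roll":0,"jaw":0},
  {"delta_pos":[-40,8,-147],"roll":0.3,"jaw":0},
  {"delta_pos":[-80,16,-147],"roll":0.3,"jaw":0},
  {"delta_pos":[-120,24,-147],"roll":0.3,"jaw":0},
  {"delta_pos":[-160,32,-147],"roll":0.3,"jaw":0},
  {"delta_pos":[-200,40,-147],"roll":0.3,"jaw":0},
  {"delta_pos":[-240,48,-147],"roll":0.3,"jaw":0},
  {"delta_pos":[-280,56,-147],"roll":0.3,"jaw":0},
  {"delta_pos":[-320,64,-147],"roll":0.3,"jaw":0},
  {"delta_pos":[-360,72,-147],"roll":0.3,"jaw":0},
  {"delta_pos":[-395,79,-147],"roll":0.3,"jaw":0},
  {"delta_pos":[-417,83,-147],"roll":0.3,"jaw":0},
  {"delta_pos":[-417,83,-147],"roll":0.3,"jaw":0},
  {"delta_pos":[-417,83,-147],"roll":0.3,"jaw":0},
  {"delta_pos":[-417,83,-110],"roll":0.3,"jaw":0},
  {"delta_pos":[-417,83,-110],"roll":0.3,"jaw":0},
  {"delta_pos":[-417,83,-110],"roll":0.3,"jaw":0},
])

```text
time_s: 4.18
ee_pos: [507.4, -114.8, 145.7]
ee_rot: [-179.7, -0.0, 78.3]
force: [0.1, -0.1, -0.4]
gripper_width: 17.6
gripper_force: 40.0
```

```bash
python3 -c "
from h import *
go(509.4,-116.1,140,75.5)
S=frame('scene');T=frame('top')
a=cv2.resize(S['img'][130:210,245:325],(400,400),interpolation=cv2.INTER_CUBIC)
b=cv2.resize(T['img'][185:265,335:415],(400,400),interpolation=cv2.INTER_CUBIC)
cv2.imwrite('pics/c5.png',cv2.convertScaleAbs(np.hstack([a,b]),alpha=1.5))
s=env.state();p=s['ee_pos'];print(proj(S,[p[0],p[1],p[2]-28.4]),proj(S,unbox([-40,-104,96])))
"
```

```text
delta [-0.9  2.2  5.7] roll 0.56 t 4.1833 pose [ 507.4 -114.8  145.7] [-1.7972e+02 -4.0000e-02  7.8300e+01] 17.612497241376914 39.99978303909302 [ 0.1 -0.1 -0.4]
[268.9532911  172.91269637] [269.41288185 181.3615958 ]
```

View pics/c5.png

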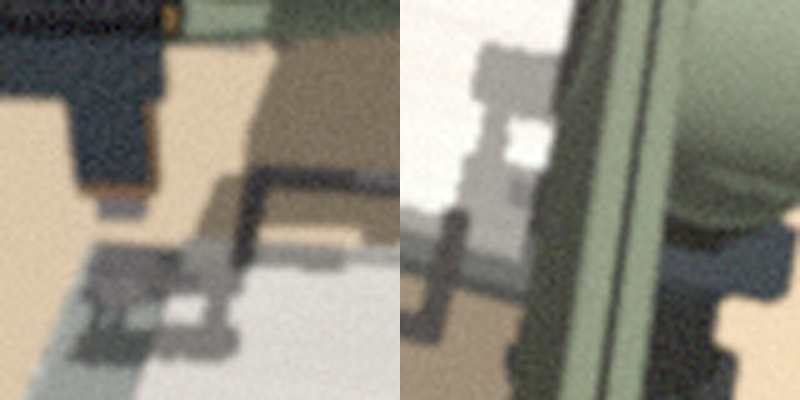

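```bash
python3 -c "
from h import *
S=frame('scene');P=cloud(S)
for v in (169,170,171,172): print([P[v,u].round(1).tolist() for u in (267,269,271)])
s=env.state();print(s['ee_pos'])
B=box(P);
for v in range(177,194): print(v,[B[v,u].round(0).tolist() for u in (262,265,268,271,274)])
B=None
"
```

```text
[[519.3, -119.4, 136.4], [519.0, -114.8, 135.8], [516.8, -110.2, 134.0]]
[[515.3, -119.5, 131.3], [512.1, -114.9, 129.0], [511.8, -110.3, 128.3]]
[[509.7, -119.6, 125.2], [513.1, -115.1, 126.9], [512.5, -110.5, 126.1]]
[[509.6, -119.8, 122.5], [514.0, -115.3, 124.7], [513.9, -110.7, 124.2]]
[ 509.87129206 -115.72164786  148.30464422]
177 [[-207.0, -170.0, -2.0], [-210.0, -161.0, -3.0], [-213.0, -153.0, -4.0], [-212.0, -144.0, -3.0], [-207.0, -134.0, 1.0]]
178 [[-202.0, -168.0, -2.0], [-206.0, -161.0, -4.0], [-205.0, -152.0, -2.0], [-206.0, -143.0, -3.0], [-205.0, -134.0, -1.0]]
179 [[-197.0, -167.0, -2.0], [-75.0, -124.0, 79.0], [-53.0, -110.0, 94.0], [-54.0, -103.0, 94.0], [-77.0, -102.0, 79.0]]
180 [[-72.0, -131.0, 77.0], [-47.0, -117.0, 94.0], [-49.0, -110.0, 94.0], [-50.0, -102.0, 94.0], [-52.0, -96.0, 93.0]]
181 [[-66.0, -130.0, 78.0], [-44.0, -116.0, 93.0], [-46.0, -109.0, 93.0], [-44.0, -101.0, 95.0], [-44.0, -94.0, 95.0]]
182 [[-58.0, -127.0, 81.0], [-46.0, -116.0, 90.0], [-45.0, -109.0, 91.0], [-46.0, -102.0, 91.0], [-46.0, -94.0, 91.0]]
183 [[-35.0, -121.0, 93.0], [-36.0, -
[... 561 characters left out ...]
6.0, -123.0, 78.0], [-25.0, -112.0, 86.0], [-22.0, -104.0, 89.0], [-23.0, -97.0, 89.0], [-31.0, -92.0, 84.0]]
189 [[-34.0, -122.0, 77.0], [-21.0, -111.0, 86.0], [-23.0, -104.0, 85.0], [-23.0, -97.0, 86.0], [-31.0, -92.0, 81.0]]
190 [[-28.0, -121.0, 78.0], [-27.0, -113.0, 80.0], [-23.0, -105.0, 83.0], [-25.0, -98.0, 82.0], [-31.0, -92.0, 79.0]]
191 [[-23.0, -119.0, 78.0], [-23.0, -112.0, 79.0], [-25.0, -105.0, 79.0], [-24.0, -98.0, 80.0], [-26.0, -91.0, 79.0]]
192 [[-20.0, -119.0, 78.0], [-22.0, -112.0, 77.0], [-20.0, -104.0, 79.0], [732.0, 103.0, 609.0], [-19.0, -90.0, 81.0]]
193 [[-15.0, -117.0, 79.0], [-15.0, -110.0, 79.0], [-17.0, -104.0, 78.0], [-19.0, -97.0, 78.0], [-18.0, -89.0, 79.0]]
```

The scene crop shows the blade tip at (269,172.6) directly above the screw head, within 1 mm of the predicted position. The head reading (centre about box (-39.5,-104)) agrees with the target, so I'm inserting.

arm_command([
  {"delta_pos":[-0.4,-0.4,10],"roll":0.5,"jaw":0},
  {"delta_pos":[-0.4,-0.4,20],"roll":0.5,"jaw":0},
  {"delta_pos":[-0.4,-0.4,22],"roll":0.5,"jaw":0},
  {"delta_pos":[-0.4,-0.4,24],"roll":0.5,"jaw":0},
  {"delta_pos":[-0.4,-0.4,26],"roll":0.5,"jaw":0},
  {"delta_pos":[-0.4,-0.4,28],"roll":0.5,"jaw":0},
  {"delta_pos":[-0.4,-0.4,30],"roll":0.5,"jaw":0},
  {"delta_pos":[-0.4,-0.4,32],"roll":0.5,"jaw":0},
  {"delta_pos":[-0.4,-0.4,32],"roll":0.5,"jaw":0},
  {"delta_pos":[-0.4,-0.4,32],"roll":0.5,"jaw":0},
  {"delta_pos":[-0.4,-0.4,32],"roll":0.5,"jaw":0},
])

```text
time_s: 5.25
ee_pos: [508.6, -116.6, 115.2]
ee_rot: [180.0, -0.0, 75.7]
force: [-0.1, 1.0, -0.4]
gripper_width: 18.2
gripper_force: 40.0
```

```bash
python3 -c "
from h import *
S=frame('scene');go(509.4,-116.1,116.4,75.5)
s=env.state();p=s['ee_pos'];print(s['torque'],proj(S,[p[0],p[1],p[2]-28.4]),S['img'].shape)
cv2.imwrite('pics/c6.png',cv2.convertScaleAbs(cv2.resize(S['img'][140:210,245:315],(500,500),interpolation=cv2.INTER_CUBIC),alpha=1.5))
"
```

```text
delta [ 0.7  0.6 -1.2] roll 0.04 t 5.3 pose [ 508.6 -116.7  115.2] [ 1.7997e+02 -1.0000e-02  7.5720e+01] 17.763993812838255 40.00001013278961 [0.1 0.2 0.5]
[-0.06104833  0.02950577 -0.01943018] [269.40654636 184.45907447] (400, 640, 3)
```

Inserted: the tip is about 9 mm down in the slot with no force. Now turning anticlockwise.

arm_command([
  {"delta_pos":[0.3,0.5,0],"roll":-1,"jaw":0},
  {"delta_pos":[0.3,0.5,0],"roll":-2,"jaw":0},
  {"delta_pos":[0.3,0.5,0],"roll":-3,"jaw":0},
  {"delta_pos":[0.3,0.5,0],"roll":-4,"jaw":0},
  {"delta_pos":[0.3,0.5,0],"roll":-5,"jaw":0},
  {"delta_pos":[0.3,0.5,0],"roll":-6,"jaw":0},
  {"delta_pos":[0.3,0.5,0],"roll":-7,"jaw":0},
  {"delta_pos":[0.3,0.5,0],"roll":-8,"jaw":0},
  {"delta_pos":[0.3,0.5,0],"roll":-9,"jaw":0},
  {"delta_pos":[0.3,0.5,0],"roll":-10,"jaw":0},
  {"delta_pos":[0.3,0.5,0],"roll":-11,"jaw":0},
  {"delta_pos":[0.3,0.5,0],"roll":-12,"jaw":0},
  {"delta_pos":[0.3,0.5,0],"roll":-13,"jaw":0},
  {"delta_pos":[0.3,0.5,0],"roll":-14,"jaw":0},
  {"delta_pos":[0.3,0.5,0],"roll":-15,"jaw":0},
  {"delta_pos":[0.3,0.5,0],"roll":-16,"jaw":0},
  {"delta_pos":[0.3,0.5,0],"roll":-17,"jaw":0},
  {"delta_pos":[0.3,0.5,0],"roll":-18,"jaw":0},
  {"delta_pos":[0.3,0.5,0],"roll":-18.5,"jaw":0},
  {"delta_pos":[0.3,0.5,0],"roll":-18.5,"jaw":0},
])

```text
time_s: 6.97
ee_pos: [509.4, -116.1, 115.1]
ee_rot: [180.0, 0.0, 168.2]
force: [1.3, 1.2, 0.7]
gripper_width: 17.9
gripper_force: 40.0
```

```bash
python3 -c "
from h import *
S=frame('scene');T=frame('top');go(509.4,-116.1,116.4,167)
s=env.state();print(s['torque'])
a=cv2.resize(S['img'][150:220,245:315],(400,400),interpolation=cv2.INTER_CUBIC)
b=cv2.resize(T['img'][190:260,330:400],(400,400),interpolation=cv2.INTER_CUBIC)
cv2.imwrite('pics/c6.png',cv2.convertScaleAbs(np.hstack([a,b]),alpha=1.5))
"
```

```text
delta [-0.   0.1 -1.3] roll 0.23 t 7.0667 pose [ 509.4 -116.2  115.1] [1.7995e+02 5.0000e-02 1.6813e+02] 17.9785540119937 40.000450015068054 [1.1 1.8 0.9]
[ 0.38640855 -0.15154107 -0.05995943]
```

View pics/c6.png

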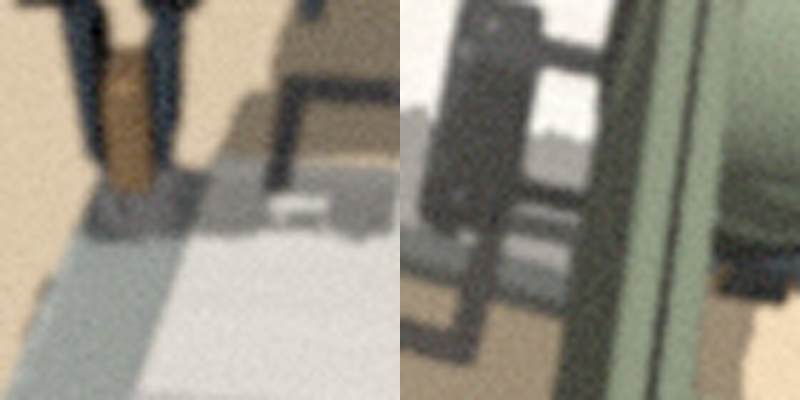

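The key is down in the slot and the tongue is no longer seen over the cover. I'll nudge it a little further, ease back and lift out.

arm_command([
  {"delta_pos":[0,0,0],"roll":-0.5,"jaw":0},
  {"delta_pos":[0,0,0],"roll":-0.9,"jaw":0},
  {"delta_pos":[0,0,0],"roll":-0.9,"jaw":0},
  {"delta_pos":[0,0,0],"roll":-0.9,"jaw":0},
  {"delta_pos":[0,0,0],"roll":-0.3,"jaw":0},
  {"delta_pos":[0,0,0],"roll":0.3,"jaw":0},
  {"delta_pos":[0,0,0],"roll":0.3,"jaw":0},
  {"delta_pos":[0,0,-10],"roll":0.3,"jaw":0},
  {"delta_pos":[0,0,-35],"roll":0.3,"jaw":0},
  {"delta_pos":[0,0,-70],"roll":0.3,"jaw":0},
  {"delta_pos":[0,0,-70],"roll":0.3,"jaw":0},
  {"delta_pos":[0,0,-70],"roll":0.3,"jaw":0},
])

```text
time_s: 8.07
ee_pos: [509.9, -116.9, 187.2]
ee_rot: [-180.0, 0.2, 166.8]
force: [0.4, -1.0, -1.5]
gripper_width: 17.6
gripper_force: 40.0
```

```bash
python3 -c "
from h import *
go(502.2,309.3,185,79.7)
S=frame('scene');B=box(cloud(S));m=(S['z_map']>0)&(abs(B[...,0]+45)<45)&(B[...,1]<-60)&(B[...,1]>-128)&(B[...,2]>86)&(B[...,2]<100)
q=B[m]
for lo in range(-90,0,5):
  s=q[(q[:,0]>=lo)&(q[:,0]<lo+5)]
  if len(s): print(lo+2,len(s),s[:,1].min().round(1),s[:,1].max().round(1),s[:,2].mean().round(1))
a=cv2.resize(S['img'][165:205,250:300],(500,400),interpolation=cv2.INTER_CUBIC)
cv2.imwrite('pics/c7.png',cv2.convertScaleAbs(a,alpha=1.6))
"
```

```text
delta [105.1 413.1   2.2] roll 17.41 t 8.0667 pose [ 509.9 -116.9  187.2] [-179.98    0.24  166.76] 17.64717704391173 39.999650716781616 [ 0.4 -1.  -1.5]
-73 1 -108.3 -108.3 86.3
-68 15 -104.8 -62.1 89.1
-63 3 -69.0 -61.6 90.0
-53 7 -117.6 -98.5 93.6
-48 18 -121.1 -89.6 92.6
-43 13 -118.0 -88.8 93.0
-38 15 -121.2 -89.6 92.8
-33 21 -120.9 -89.3 92.7
-28 22 -120.1 -93.5 90.1
-23 6 -113.7 -98.4 91.7
```

View pics/c7.png

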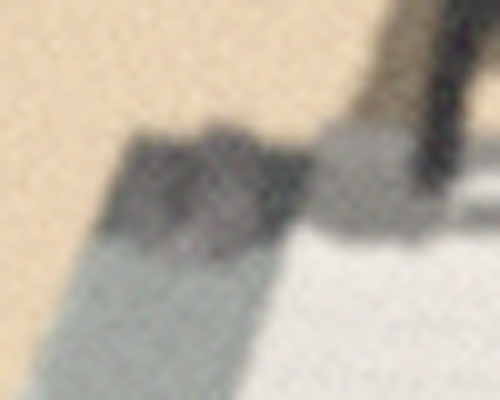

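The last crop shows the slot now running along box x and no tongue on the cover. Carrying the key back over the holder.

arm_command([
  {"delta_pos":[10,40,0],"roll":1.4,"jaw":0},
  {"delta_pos":[20,79,0],"roll":2.8,"jaw":0},
  {"delta_pos":[30,118,0],"roll":4.2,"jaw":0},
  {"delta_pos":[40,157,0],"roll":5.6,"jaw":0},
  {"delta_pos":[50,196,0],"roll":7,"jaw":0},
  {"delta_pos":[60,235,0],"roll":8.4,"jaw":0},
  {"delta_pos":[70,274,0],"roll":9.8,"jaw":0},
  {"delta_pos":[80,313,0],"roll":11.2,"jaw":0},
  {"delta_pos":[90,352,0],"roll":12.6,"jaw":0},
  {"delta_pos":[100,391,0],"roll":14,"jaw":0},
  {"delta_pos":[105,413,0],"roll":15.4,"jaw":0},
  {"delta_pos":[105,413,0],"roll":16.8,"jaw":0},
  {"delta_pos":[105,413,0],"roll":17.4,"jaw":0},
  {"delta_pos":[105,413,0],"roll":17.4,"jaw":0},
  {"delta_pos":[105,413,30],"roll":17.4,"jaw":0},
  {"delta_pos":[105,413,60],"roll":17.4,"jaw":0},
  {"delta_pos":[105,413,90],"roll":17.4,"jaw":0},
  {"delta_pos":[105,413,110],"roll":17.4,"jaw":0},
  {"delta_pos":[105,413,110],"roll":17.4,"jaw":0},
  {"delta_pos":[105,413,110],"roll":17.4,"jaw":0},
])

```text
time_s: 9.78
ee_pos: [500.7, 308.4, 73.6]
ee_rot: [-179.8, 0.2, 79.8]
force: [0.3, -1.1, -0.0]
gripper_width: 18.0
gripper_force: 40.0
```

```bash
python3 -c "
from h import *
S=frame('scene');go(502.2,309.3,39,79.7)
P=cloud(S);p=env.state()['ee_pos']
# steel blade: points below TCP near key
m=(S['z_map']>0)&(abs(P[...,0]-503)<20)&(abs(P[...,1]-309)<40)&(P[...,2]>38)&(P[...,2]<p[2]-4)
for z in range(38,80,4):
  q=P[m&(abs(P[...,2]-z)<2)]
  if len(q): print(z,len(q),q.mean(0).round(1),q[:,1].min().round(1),q[:,1].max().round(1))
T=frame('top');B=box(cloud(T));m=(T['z_map']>0)&(abs(B[...,0]+45)<45)&(B[...,1]<-75)&(B[...,1]>-128)&(B[...,2]>85)&(B[...,2]<100)
q=B[m]
for lo in range(-90,0,4):
  s=q[(q[:,0]>=lo)&(q[:,0]<lo+4)]
  if len(s): print(lo+2,len(s),s[:,1].min().round(1),s[:,1].max().round(1),s[:,1].mean().round(1),s[:,2].mean().round(1))
"
```

```text
delta [ 0.1  0.2 36.2] roll 0.01 t 9.8333 pose [502.  309.3  75.2] [-1.7999e+02  1.0000e-02  7.9750e+01] 17.92805296668118 39.99968469142914 [ 0.4 -0.5 -0.4]
42 1 [496.7 298.7  43.5] 298.7 298.7
46 8 [502.3 306.8  46.6] 299.5 316.7
50 10 [502.6 308.1  49.7] 296.7 316.6
54 16 [502.3 306.3  54. ] 295.1 318.4
58 2 [504.1 304.2  56.9] 293.9 314.5
62 14 [508.  303.1  62.7] 288.1 321.8
66 18 [508.1 304.7  65.8] 286.5 323.4
70 4 [499.6 288.9  70. ] 287.6 290.0
-76 6 -106.4 -97.3 -102.5 86.5
-72 11 -107.8 -75.3 -99.6 87.4
-68 11 -106.9 -77.0 -98.2 88.5
-64 11 -107.4 -76.3 -99.9 87.2
-60 8 -106.7 -97.9 -102.7 87.1
-56 14 -108.7 -94.1 -101.9 90.9
-52 22 -113.9 -90.1 -102.5 93.6
-48 31 -117.5 -75.2 -98.9 92.5
-44 31 -118.2 -78.1 -100.7 93.5
-40 26 -117.5 -85.7 -102.3 95.0
-36 28 -116.5 -76.0 -100.0 93.5
-32 27 -118.3 -75.3 -100.0 92.3
-28 17 -114.3 -77.5 -101.1 93.2
-24 7 -109.4 -96.0 -102.8 91.7
-16 2 -77.1 -75.5 -76.3 86.3
-8 1 -77.6 -77.6 -77.6 85.1
-4 1 -77.0 -77.0 -77.0 85.0
```

The top view shows the tongue pointing straight to the robot's side (centred at y≈-102.5 like the head), so the screw is open. Lowering the key and letting go.

arm_command([
  {"delta_pos":[0,0,10],"roll":0,"jaw":0},
  {"delta_pos":[0,0,18],"roll":0,"jaw":0},
  {"delta_pos":[0,0,24],"roll":0,"jaw":0},
  {"delta_pos":[0,0,30],"roll":0,"jaw":0},
  {"delta_pos":[0,0,34],"roll":0,"jaw":0},
  {"delta_pos":[0,0,36],"roll":0,"jaw":0},
  {"delta_pos":[0,0,36],"roll":0,"jaw":0},
  {"delta_pos":[0,0,36],"roll":0,"jaw":0},
])

```text
time_s: 10.55
ee_pos: [501.9, 309.8, 39.0]
ee_rot: [180.0, -0.0, 79.7]
force: [-0.1, 0.1, -1.9]
gripper_width: 17.9
gripper_force: 40.0
```

```bash
python3 -c "
from h import *
go(502.2,309.3,39,79.7)"
```

```text
delta [-0.4  0.4  0. ] roll 0.0 t 10.55 pose [501.9 309.8  39. ] [ 1.7998e+02 -2.0000e-02  7.9720e+01] 17.934038118144905 39.999720454216 [-0.1  0.1 -1.9]
```

arm_command([
  {"delta_pos":[0,0,0],"roll":0,"jaw":50},
  {"delta_pos":[0,0,0],"roll":0,"jaw":50},
  {"delta_pos":[0,0,0],"roll":0,"jaw":50},
  {"delta_pos":[0,0,0],"roll":0,"jaw":50},
  {"delta_pos":[0,0,0],"roll":0,"jaw":50},
  {"delta_pos":[0,0,0],"roll":0,"jaw":50},
  {"delta_pos":[0,0,-30],"roll":0,"jaw":50},
  {"delta_pos":[0,0,-70],"roll":0,"jaw":50},
  {"delta_pos":[0,0,-110],"roll":0,"jaw":50},
  {"delta_pos":[0,0,-146],"roll":0,"jaw":50},
  {"delta_pos":[0,0,-146],"roll":0,"jaw":50},
  {"delta_pos":[0,0,-146],"roll":0,"jaw":50},
])

```text
time_s: 11.55
ee_pos: [502.8, 310.3, 187.7]
ee_rot: [179.7, -0.2, 79.7]
force: [0.7, 0.4, -0.6]
gripper_width: 45.3
gripper_force: 0.0
```

```bash
python3 -c "
from h import *
b=unbox([-110,0,105]);print('bar',b);go(b[0],b[1],185,74)
S=frame('scene');P=cloud(S)
m=(S['z_map']>0)&(abs(P[...,0]-503)<40)&(abs(P[...,1]-309)<40)&(P[...,2]>60)&(P[...,2]<100);q=P[m];print('key top',q.mean(0),q[:,2].max(),cv2.minAreaRect(q[:,:2].astype(np.float32)))
for n in('scene','top'):
  f=S if n=='scene' else frame('top'); B=box(cloud(f)); m=(f['z_map']>0)&(abs(B[...,0]+110)<14)&(abs(B[...,1])<40)&(B[...,2]>95)&(B[...,2]<125); q=B[m];print(n,len(q),q.mean(0) if len(q) else 0)
"
```

```text
bar [470.76121345   3.22010914 105.        ]
delta [-307.9   23.3    2.7] roll 1.14 t 11.55 pose [502.8 310.3 187.7] [179.74  -0.22  79.72] 45.30720750116504 0.0 [ 0.7  0.4 -0.6]
key top [507.11265714 305.66234847  69.58171375] 76.76197668194186 ((505.8314208984375, 306.97735595703125), (37.27393341064453, 18.08694839477539), 77.27493286132812)
scene 155 [-106.33814466    0.90125727  105.40980232]
top 221 [-110.74185679    0.38464418  109.56751566]
```

arm_command([
  {"delta_pos":[-40,3,0],"roll":1.1,"jaw":33},
  {"delta_pos":[-80,6,0],"roll":1.1,"jaw":33},
  {"delta_pos":[-120,9,0],"roll":1.1,"jaw":33},
  {"delta_pos":[-160,12,0],"roll":1.1,"jaw":33},
  {"delta_pos":[-200,15,0],"roll":1.1,"jaw":33},
  {"delta_pos":[-240,18,0],"roll":1.1,"jaw":33},
  {"delta_pos":[-280,21,0],"roll":1.1,"jaw":33},
  {"delta_pos":[-308,23,0],"roll":1.1,"jaw":33},
  {"delta_pos":[-308,23,0],"roll":1.1,"jaw":33},
  {"delta_pos":[-308,23,0],"roll":1.1,"jaw":33},
  {"delta_pos":[-308,23,30],"roll":1.1,"jaw":33},
  {"delta_pos":[-308,23,50],"roll":1.1,"jaw":33},
  {"delta_pos":[-308,23,50],"roll":1.1,"jaw":33},
  {"delta_pos":[-308,23,50],"roll":1.1,"jaw":33},
  {"delta_pos":[-308,23,50],"roll":1.1,"jaw":33},
])

```text
time_s: 12.9
ee_pos: [470.0, 3.4, 135.4]
ee_rot: [180.0, -0.0, 74.3]
force: [-0.5, -0.3, -0.7]
gripper_width: 30.2
gripper_force: 0.0
```

```bash
python3 -c "
from h import *
b=unbox([-109.7,0,105]);go(b[0],b[1],88,74)"
```

```text
delta [ 0.1  1.1 47.4] roll 0.06 t 12.9 pose [470.    3.4 135.4] [ 1.7997e+02 -3.0000e-02  7.4290e+01] 30.206908106555705 0.0 [-0.5 -0.3 -0.7]
```

arm_command([
  {"delta_pos":[0,1,12],"roll":0,"jaw":33},
  {"delta_pos":[0,1,24],"roll":0,"jaw":33},
  {"delta_pos":[0,1,36],"roll":0,"jaw":33},
  {"delta_pos":[0,1,47],"roll":0,"jaw":33},
  {"delta_pos":[0,1,47],"roll":0,"jaw":33},
  {"delta_pos":[0,1,47],"roll":0,"jaw":33},
  {"delta_pos":[0,1,47],"roll":0,"jaw":0},
  {"delta_pos":[0,1,47],"roll":0,"jaw":0},
  {"delta_pos":[0,1,47],"roll":0,"jaw":0},
  {"delta_pos":[0,1,47],"roll":0,"jaw":0},
  {"delta_pos":[0,1,47],"roll":0,"jaw":0},
  {"delta_pos":[0,1,47],"roll":0,"jaw":0},
], squeeze=30)

```text
time_s: 13.9
ee_pos: [469.9, 2.6, 88.7]
ee_rot: [-180.0, -0.0, 74.2]
force: [-3.9, 1.6, 6.0]
gripper_width: 11.2
gripper_force: 30.0
```

```bash
python3 -c "
from h import *
go(470,3,88,74)
B=box(env.state()['ee_pos']);print(B)
t0=np.array([-200*1+0,22]);
for t in np.linspace(0,.91,14)[1:]:
  c,s=np.cos(t),np.sin(t); print(round(t,2),np.round([-200*c+22*s+200, -(200*s+22*c-22)],0))
"
```

```text
delta [ 0.5 -0.   0.7] roll 0.04 t 13.9 pose [469.9   2.6  88.7] [-1.7996e+02 -4.0000e-02  7.4180e+01] 11.17620302337557 30.002376437187195 [-3.9  1.6  6. ]
[-110.66793941   -0.87822159   88.7117311 ]
0.07 [  2. -14.]
0.14 [  5. -28.]
0.21 [  9. -41.]
0.28 [ 14. -54.]
0.35 [ 20. -67.]
0.42 [ 26. -80.]
0.49 [ 34. -92.]
0.56 [  42. -103.]
0.63 [  51. -114.]
0.7 [  61. -124.]
0.77 [  72. -133.]
0.84 [  83. -142.]
0.91 [  95. -149.]
```

Bar pinched. Lifting along the arc.

arm_command([
  {"delta_pos":[0,1,-7],"roll":0,"jaw":0},
  {"delta_pos":[0,2,-14],"roll":0,"jaw":0},
  {"delta_pos":[0,5,-28],"roll":0,"jaw":0},
  {"delta_pos":[0,9,-41],"roll":0,"jaw":0},
  {"delta_pos":[0,14,-54],"roll":0,"jaw":0},
  {"delta_pos":[0,20,-67],"roll":0,"jaw":0},
  {"delta_pos":[0,26,-80],"roll":0,"jaw":0},
  {"delta_pos":[0,34,-92],"roll":0,"jaw":0},
  {"delta_pos":[0,42,-103],"roll":0,"jaw":0},
  {"delta_pos":[0,51,-114],"roll":0,"jaw":0},
  {"delta_pos":[0,61,-124],"roll":0,"jaw":0},
  {"delta_pos":[0,72,-133],"roll":0,"jaw":0},
  {"delta_pos":[0,83,-142],"roll":0,"jaw":0},
  {"delta_pos":[0,89,-146],"roll":0,"jaw":0},
  {"delta_pos":[0,95,-149],"roll":0,"jaw":0},
  {"delta_pos":[0,95,-149],"roll":0,"jaw":0},
  {"delta_pos":[0,95,-149],"roll":0,"jaw":0},
  {"delta_pos":[0,95,-149],"roll":0,"jaw":0},
])

```text
time_s: 15.4
ee_pos: [558.0, -22.8, 240.3]
ee_rot: [-179.7, -0.0, 74.2]
force: [-12.0, 3.0, 15.4]
gripper_width: 11.2
gripper_force: 30.0
```

```bash
python3 -c "
from h import *
s=env.state();B=box(s['ee_pos']);print(B,s['force'],s['gripper_width'],s['gripper_force'],s['time_s'])
for n in('scene','top'):
  f=frame(n);Bc=box(cloud(f));ok=f['z_map']>0
  m=ok&(abs(Bc[...,1])<76)&(Bc[...,0]>0)&(Bc[...,0]<85)&(Bc[...,2]>88)&(Bc[...,2]<210)&(f['img'].mean(2)>100)
  q=Bc[m]; print(n,len(q), 'cover angle',-np.arctan(np.polyfit(q[:,0],q[:,2],1)[0]) if len(q)>20 else 0)
  m=ok&(Bc[...,1]>106)&(Bc[...,1]<116)&(Bc[...,2]>150); q=Bc[m]; r=np.hypot(90-q[:,0],q[:,2]-83);a=np.arctan2(q[:,2]-83,90-q[:,0]); 
  for lo,hi in((124,128),(128,132),(132,138)): 
    k=(r>lo)&(r<hi); print(lo,k.sum(),a[k].min().round(3) if k.any() else 0,a[k].max().round(3) if k.any() else 0,a[k].mean().round(3))
a=cv2.resize(f['img'][120:260,250:410],(457,400),interpolation=cv2.INTER_CUBIC) if 0 else None
S=frame('scene');cv2.imwrite('pics/c8.png',cv2.convertScaleAbs(cv2.resize(S['img'][100:260,240:400],(600,600),interpolation=cv2.INTER_CUBIC),alpha=1.5))
"
```

```text
[-18.99166849  -0.92109378 240.27395421] [-11.99273976   3.00194449  15.40108094] 11.222369049177084 29.997808635234833 15.4
scene 4386 cover angle 0.8908704902884024
124 2 0.961 0.976 0.968
128 2 0.922 0.964 0.943
132 2 0.897 0.913 0.905
top 312 cover angle 0.8927618653999516
124 10 0.749 1.295 0.949
128 8 0.869 0.982 0.946
132 5 0.906 0.943 0.927
```

View pics/c8.png

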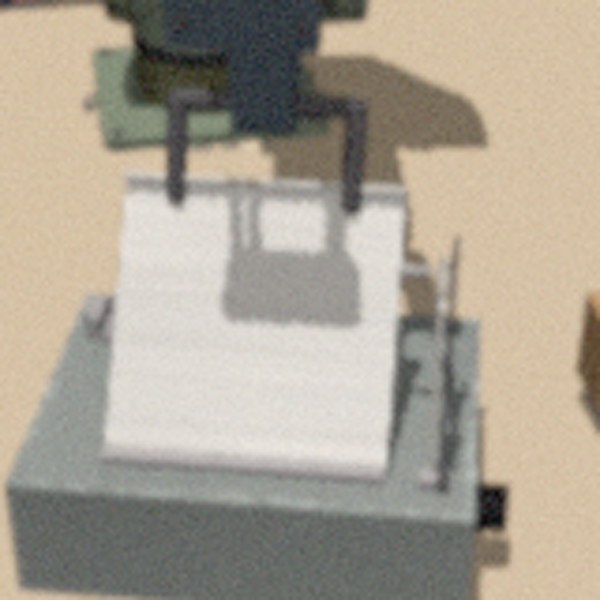

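The cover stands at about 0.89, held by the bar; the pointer (about 0.915) is just above the pin's line in the crop. I'll raise it slightly, settle and recheck.

arm_command([
  {"delta_pos":[0,1,-1],"roll":0,"jaw":0},
  {"delta_pos":[0,1,-1],"roll":0,"jaw":0},
  {"delta_pos":[0,1,-1],"roll":0,"jaw":0},
  {"delta_pos":[0,1,-1],"roll":0,"jaw":0},
  {"delta_pos":[0,1,-1],"roll":0,"jaw":0},
  {"delta_pos":[0,1,-1],"roll":0,"jaw":0},
  {"delta_pos":[0,1,-1],"roll":0,"jaw":0},
  {"delta_pos":[0,1,-1],"roll":0,"jaw":0},
  {"delta_pos":[0,1,-1],"roll":0,"jaw":0},
  {"delta_pos":[0,1,-1],"roll":0,"jaw":0},
])

```text
time_s: 16.38
ee_pos: [559.0, -23.0, 240.9]
ee_rot: [-179.6, -0.0, 74.2]
force: [-12.5, 3.2, 14.3]
gripper_width: 11.4
gripper_force: 30.0
```

```bash
python3 -c "
from h import *
s=env.state();print(box(s['ee_pos']),s['force'],s['qvel'].round(2))
for n in('scene','top'):
  f=frame(n);Bc=box(cloud(f));ok=f['z_map']>0
  m=ok&(abs(Bc[...,1])<70)&(Bc[...,0]>0)&(Bc[...,0]<82)&(Bc[...,2]>90)&(Bc[...,2]<200)&(f['img'].mean(2)>100)
  q=Bc[m]; p=np.polyfit(q[:,2],q[:,0],1);print(n,len(q),np.pi/2-np.arctan(-p[0]))
  for g in(15,30,45,60,75): k=abs(q[:,0]-g)<4; print(g,np.median(q[k,2]).round(1) if k.any() else 0)
P=cloud(frame('scene'));m=(abs(P[...,0]-503)<40)&(abs(P[...,1]-309)<40)&(P[...,2]>60)&(P[...,2]<100);q=P[m];print('key',cv2.minAreaRect(q[:,:2].astype(np.float32)),q[:,2].max())
"
```

```text
[-17.98756155  -0.91461018 240.89710595] [-12.50724617   3.20979761  14.31848835] [ 0.03 -0.06  0.1   0.05  0.1   0.04]
scene 3906 0.9006472350423325
15 177.1
30 158.4
45 139.7
60 120.8
75 102.1
top 237 0.899258440501743
15 178.4
30 160.3
45 142.0
60 123.2
75 103.3
key ((505.1863098144531, 306.58697509765625), (37.008480072021484, 21.269826889038086), 79.33574676513672) 75.71387825406599
```

```bash
python3 -c "
from workcell import env
print(env.job_done())"
```

```text
the job is handed in; nothing more can be done
None
```

I handed the job in with the screw turned to its open position using the key, the key back upright in its holder, and the cover held by its bar at about 0.90 rad against a pointer I measured at about 0.915; no verdict came back.

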